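# Find the wrap head that fits the feeler blade

## Robot

A 6-joint arm with a two-finger parallel gripper is mounted at the origin on the work surface. World frame = base frame: x ahead of the robot, y to its left, z up, the work surface at z = 0. Lengths are in m, angles in degrees, forces in N, time in s.
With the tool pointing down it reaches from about 0.35 to 0.875 m from the base axis. Payload 4.2 kg.
Tool frame: the origin (TCP) lies midway between the tips of the shut fingers; the grasp point (between the pads) lies 19 mm behind it; y points along the fingers, x is the direction in which the jaws open and shut, and the axes are right-handed (so a half turn about y gives the same grasp; the last joint's range is limited). The gripper opens to 87 mm and grips with 3 to 60 N. Pads are 19 mm wide; open, the fingers measure 117 mm over their backs; the gripper's body (75 mm by 190 mm) begins 51 mm behind the grasp point.
Start: joints at [87.697, 22.042, 0.453, 0, -68.411, -14.817], TCP at [0.184, 0.597, 0.223] pointing down, gripper open.
Joint ranges: [-179.83, 179.83], [-69.29, 118.12], [-61.27, 80.66], [-181.25, 117.63], [-171.15, -9.14], [-177.46, 177.46]. Speed limits (degrees/s): [159.86, 159.86, 180, 180, 180, 180].

## Interface

Orientations are given as a 3x3 rotation matrix whose columns are the frame's x, y, z axes.
In Python, from station import * gives the robot as it stands.
- The arm moves only by the tool jog_arm, never from a script. Its argument "series" is a list of rows, each a list of 3 entries, a list of its own where there are three numbers: the shift along the tool's x, y, z in m, then the turn, a rotation vector about the tool's x, y, z in degrees, then the finger opening in m, from 0 to 0.087. A call has 1 to 10 rows; each row shifts and turns the commanded pose from where the row before left it, along the tool's axes as they then stand; what a row does not reach is not made up. A row lasts 1/8 s, in which the tool goes at most 62.5 mm and 10.7 degrees, less where a joint would pass 70% of its speed; a pose out of reach is approached as far as the arm can. A call is refused whole if a number of a shift passes 0.0625 or a number of a turn 10.7, either way. A call with a gripper value outside its range is refused whole. The fingers move at their own pace and stop on an object; the grip force is fixed at half the most. Time passes only in rows, so rows that do not move let the fingers close. It gives the time, the measured TCP pose, the force and the opening at its end, in the units of the state.
- sense(): the state, without advancing time (a new reading comes with each control period).
- capture(name): name is "scene" or "top"; returns the picture (480x640x3 uint8, red, green, blue); there is no depth.
- camera_info(name): a dict with "fx", "fy", "cx", "cy" (pixels), "rvec" (rotation vector, rad) and "tvec" (3), from world to camera coordinates, as OpenCV has them. Camera axes: x right, y down, z forward; pixel columns grow to the right and rows downward; lengths in m; the calibration is good to about 2 mm. A picture is of the moment at which its call begins. camera_info takes no time and is no camera call.
- finish_job(): hands the job in, once; it reports no verdict.
The state is a dict: "time_s": time; "joints": joint angles; "joint_velocities": joint speeds; "effort": joint torques, N m; "tcp_pos": TCP position; "ee_rot": TCP orientation; "wrist_force": force on the tool from outside, world axes, zero at the start; "moment": the same for the moment, N m; "gripper_width": opening from 0.0 (shut) to 1.0 (fully open).
Only numpy, scipy, OpenCV 4.12 (cv2) and the standard library are available. Lean on these libraries where they do the work, as an engineer would, in place of code of your own. Each camera call takes 0.05 s, during which the arm holds its last target. There are 200 camera calls.

## Task

Pick up the feeler gauge and try its blade level in the gaps of the wrap heads, under the film reels, without forcing it. One head is too tight, one is loose and one drags on the blade: leave the blade pushed fully home in the one that drags, let go of it and back away. Leave the candles, the tray and the mug as they stand.

Things in the scene. Friction and masses are not known exactly. Their poses are not given: they have to be found in the camera images.
- gauge: Feeler gauge, lying flat: plain steel blade 6 mm thick, 30 wide, 95 long with a rounded nose, in a wooden block handle 70 mm long, 22 wide, 46 tall; about 170 g, centre of mass some 55 mm towards the blade. Origin: centre of the handle's underside; handle reaches 35 mm either way along x, blade runs along +x from 35 to 130 mm, its underside flush with the handle's; z up.
- blade_tip (a point): Nose of the blade: underside, mid-width, 130 mm from the gauge's origin along +x. In the too tight head it stops dead on a blunt shoe 14 mm inside the mouth, the shoe not lifting; in the too loose head (shoe 17 mm above the bed) it runs to the back stop with under 2 N of drag unless pressed on the bed. Which head is which varies and must be felt.
- head_1: Wrap head 1, one of three look-alikes fixed to the table: green casting 76 mm wide, from 30 mm before its mouth to 105 mm behind, 112 mm tall, bed 60 mm above the table. Above the mouth a film reel, 100 mm diameter, 30 wide, on arms 52 wide, axis level across, 48 mm in front of the mouth plane, 245 mm up: a gripper at the mouth must lean back some 30 to 45 degrees. Origin: on the table under the mouth; x into it.
- gap_1 (a point): Middle of the mouth of head 1, on the bed, in the plane of the lip's front; x runs into the level gap, z up. The gap is 52 mm wide between cheeks, the fixed lip 18 mm above the bed, 12 mm deep; behind it hangs a sprung shoe, and a solid back stop stands 65 mm inside the mouth.
- head_2: Wrap head 2, one of three look-alikes fixed to the table: green casting 76 mm wide, from 30 mm before its mouth to 105 mm behind, 112 mm tall, bed 60 mm above the table. Above the mouth a film reel, 100 mm diameter, 30 wide, on arms 52 wide, axis level across, 48 mm in front of the mouth plane, 245 mm up: a gripper at the mouth must lean back some 30 to 45 degrees. Origin: on the table under the mouth; x into it.
- gap_2 (a point): Middle of the mouth of head 2, on the bed, in the plane of the lip's front; x runs into the level gap, z up. The gap is 52 mm wide between cheeks, the fixed lip 18 mm above the bed, 12 mm deep; behind it hangs a sprung shoe, and a solid back stop stands 65 mm inside the mouth.
- head_3: Wrap head 3, one of three look-alikes fixed to the table: green casting 76 mm wide, from 30 mm before its mouth to 105 mm behind, 112 mm tall, bed 60 mm above the table. Above the mouth a film reel, 100 mm diameter, 30 wide, on arms 52 wide, axis level across, 48 mm in front of the mouth plane, 245 mm up: a gripper at the mouth must lean back some 30 to 45 degrees. Origin: on the table under the mouth; x into it.
- gap_3 (a point): Middle of the mouth of head 3, on the bed, in the plane of the lip's front; x runs into the level gap, z up. The gap is 52 mm wide between cheeks, the fixed lip 18 mm above the bed, 12 mm deep; behind it hangs a sprung shoe, and a solid back stop stands 65 mm inside the mouth.
- shoe_1 (a joint): Lift (m) of the sprung shoe in head 1; 0 at rest. In the head that is set right, whichever it is, the shoe's ramp meets the blade 20 to 40 mm in, takes up to 20 N to enter, then drags on the blade with 5 to 15 N up to the back stop; the shoe is lifted 0.002 by a blade lying on the bed (it pushes down 8 N plus 0.7 N per mm of lift), more if the blade rides higher.
- shoe_2 (a joint): Lift (m) of the sprung shoe in head 2; 0 at rest. In the head that is set right, whichever it is, the shoe's ramp meets the blade 20 to 40 mm in, takes up to 20 N to enter, then drags on the blade with 5 to 15 N up to the back stop; the shoe is lifted 0.002 by a blade lying on the bed (it pushes down 8 N plus 0.7 N per mm of lift), more if the blade rides higher.
- shoe_3 (a joint): Lift (m) of the sprung shoe in head 3; 0 at rest. In the head that is set right, whichever it is, the shoe's ramp meets the blade 20 to 40 mm in, takes up to 20 N to enter, then drags on the blade with 5 to 15 N up to the back stop; the shoe is lifted 0.002 by a blade lying on the bed (it pushes down 8 N plus 0.7 N per mm of lift), more if the blade rides higher.
- pack: Cardboard tray of thin candles, 70 x 110 x 33 mm, 350 g, lying on the table; origin at the centre of its underside.
- candle_left: Standing pillar candle, purple wax, 40 mm diameter, 170 mm tall with a short wick, between two heads; origin at the centre of its foot.
- candle_right: Standing pillar candle, white wax, 40 mm diameter, 170 mm tall with a short wick, between two heads; origin at the centre of its foot.
- mug: Orange mug, 76 mm diameter, 90 mm tall, handle at its +y side; origin at the centre of its foot.
There are look-alikes about, which are no part of the job. Leave any orange or red look-alike of the gauge alone.

How it is judged (in metres and radians):
On the way:
1. the gauge is lifted off the table (height (world z) of gauge above 0.04 m), for 0.2 s.
At the end, for the whole second after the job is handed in: The blade lies at rest in the gap of the head that drags: its nose at least 52 mm inside the mouth (65 mm is fully home), within 20 mm of the middle and 6 mm of the bed, the gauge within 0.12 rad of level, and the sprung shoe of that head held up more than 1 mm by the blade (((x of blade_tip in the frame of gap_1 above 0.052 m and y of blade_tip in the frame of gap_1 between -0.02 and 0.02 m and z of blade_tip in the frame of gap_1 below 0.006 m and value of joint shoe_1 above 0.001 m) or (x of blade_tip in the frame of gap_2 above 0.052 m and y of blade_tip in the frame of gap_2 between -0.02 and 0.02 m and z of blade_tip in the frame of gap_2 below 0.006 m and value of joint shoe_2 above 0.001 m) or (x of blade_tip in the frame of gap_3 above 0.052 m and y of blade_tip in the frame of gap_3 between -0.02 and 0.02 m and z of blade_tip in the frame of gap_3 below 0.006 m and value of joint shoe_3 above 0.001 m)) and angle between gauge's own z axis and vertical below 0.12 rad and linear speed of gauge below 0.02 m/s); the robot touches nothing.
It fails at once if a candle, the tray or the mug shifted more than 30 mm (distance of any of pack, candle_left, candle_right, mug from where it was at the start of the episode above 0.03 m).
It fails at once if a candle, the tray or the mug tipped (angle between any of pack, candle_left, candle_right, mug's own z axis and vertical above 0.35 rad).
It fails at once if the gauge forced against a head with more than 60 N (contact force between gauge and head_1 above 60 N or contact force between gauge and head_2 above 60 N or contact force between gauge and head_3 above 60 N).
It also fails if it takes over 72 s, if anything falls off the work surface, if the arm or the gripper's body presses on something with over 40 N, if the wrist force passes 120 N, or if a joint passes its speed limit or range.

## Working session

There is one attempt and no reset: what is moved stays moved. The work goes in short steps, Python scripts to look and compute and a tool call to move; the robot and the scene stay as the last step left them, time stands still between calls to the robot, and variables do not carry over. Pictures are saved under pics/ and viewed, about 8 in all and at most 12, crops included, and the job is handed in when it is done.

Besides the shell and the picture viewer there is one more tool, called by a JSON object that holds its "method" and its "body". jog_arm: Moves the arm, as the interface text tells. Its arguments: {"type":"object","properties":{"series":{"type":"array","items":{"type":"array"}}},"required":["series"]}

```bash
mkdir -p pics; ls
python3 - <<'E'
from station import *
import cv2
print(sense())
for n in("scene","top"):
    cv2.imwrite(f"pics/{n}0.png",capture(n)[:,:,::-1]); print(n,camera_info(n))
E
```

```text
pics
{'time_s': 0.0, 'joints': array([ 8.76949691e+01,  2.20909828e+01,  3.78432712e-01, -2.95204682e-02,
       -6.84110600e+01, -1.48184980e+01]), 'joint_velocities': array([ 0.0054481 ,  0.04336796, -0.06008633, -0.01115948, -0.03167459,
        0.02097468]), 'effort': array([-1.81046080e-04, -3.90670323e+01,  1.87407178e+01,  4.21989709e+00,
        1.09584627e-02, -1.94167155e-04]), 'tcp_pos': array([0.18380165, 0.59671946, 0.2214467 ]), 'ee_rot': array([[-2.94613841e-01, -5.65464968e-04,  9.55616223e-01],
       [-9.55613839e-01, -2.13634278e-03, -2.94614370e-01],
       [ 2.20811793e-03, -9.99997558e-01,  8.90300049e-05]]), 'wrist_force': array([ 0.28113166,  0.09253136, -0.24124341]), 'moment': array([ 0.00172126, -0.01616155,  0.02702402]), 'gripper_width': 0.9980770022571623}
scene {'fx': 514.807601971718, 'fy': 514.807601971718, 'cx': 325.73185186189204, 'cy': 240.1249973101793, 'rvec': array([ 1.86592143,  1.75730469, -0.64179832]), 'tvec': array([ 0.00825175, -0.3037892 ,  1.87398477])}
top {'fx': 439.85155923867586, 'fy': 439.85155923867586, 'cx': 319.9361674862771, 'cy': 243.94207067262823, 'rvec': array([ 2.16861963, -2.19734012,  0.05152888]), 'tvec': array([-0.02837857,  0.46678855,  1.03844438])}
```

View pics/scene0.png

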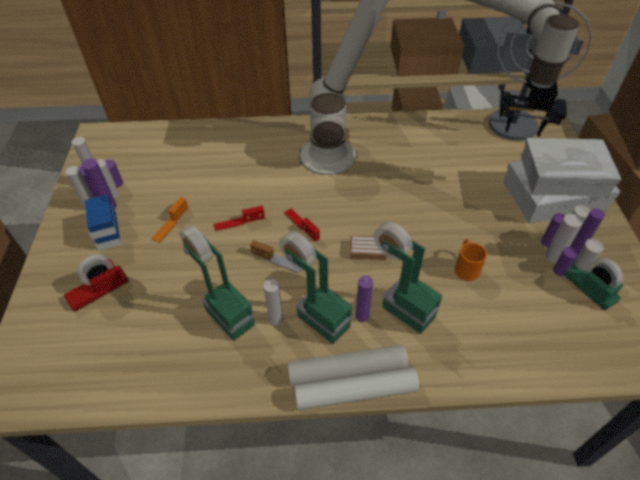

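View pics/top0.png

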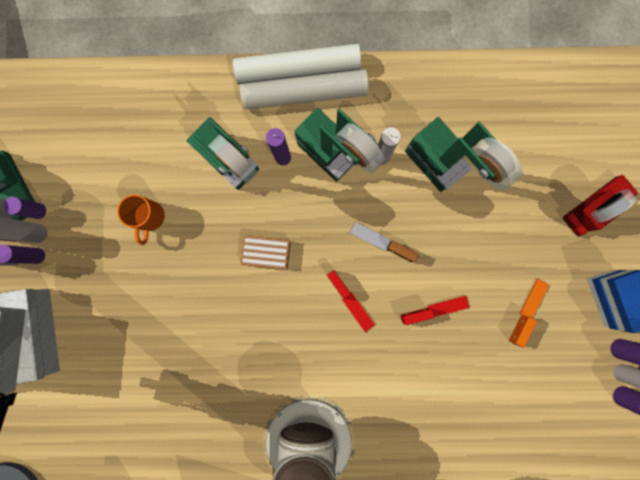

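The scene view shows three heads (left, middle and right castings near (228,310), (325,312), (412,300)). In the top view the gauge, with its wooden handle, lies at (352..417, 228..258). I'll enlarge both.

Run:
```python
import cv2
a=cv2.imread("pics/top0.png")[100:275,180:530]
cv2.imwrite("pics/topc.png",cv2.resize(a,None,fx=2.28,fy=2.28,interpolation=cv2.INTER_CUBIC))
a=cv2.imread("pics/scene0.png")[215:350,170:450]
cv2.imwrite("pics/scenec.png",cv2.resize(a,None,fx=2.8,fy=2.8,interpolation=cv2.INTER_CUBIC))
```

```text
(no output)
```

View pics/topc.png

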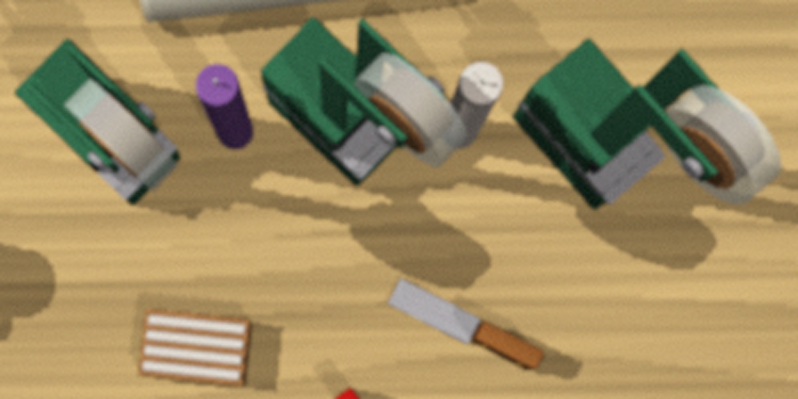

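View pics/scenec.png

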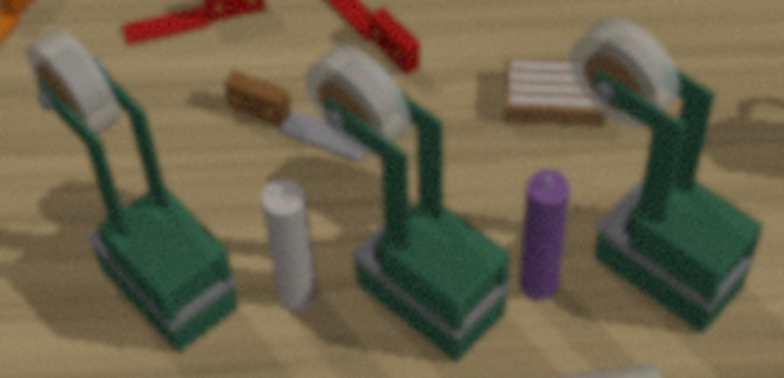

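Both crops agree: the mouths face lower right in the top view, and the gauge's nose is at crop (394,290) with its handle end at (536,358). I'll fit poses from the corner picks in both views.

```bash
cat > h.py <<'E'
import numpy as np,cv2
from station import *
from scipy.optimize import least_squares
from scipy.spatial.transform import Rotation as R
CI={n:camera_info(n) for n in("scene","top")}
def proj(n,P):
    c=CI[n];K=np.array([[c["fx"],0,c["cx"]],[0,c["fy"],c["cy"]],[0,0,1]])
    return cv2.projectPoints(np.float64(P).reshape(-1,1,3),c["rvec"],c["tvec"],K,None)[0].reshape(-1,2)
def T(u,v):return (180+u/2.28,100+v/2.28)
def S(u,v):return (170+u/2.8,215+v/2.8)
def pose(p,L):
    L=np.float64(L);c,s=np.cos(p[2]),np.sin(p[2])
    return np.c_[p[0]+c*L[:,0]-s*L[:,1],p[1]+s*L[:,0]+c*L[:,1],L[:,2]]
def fit(obs,p0):
    def f(p):return np.concatenate([(proj(n,pose(p,[L]))[0]-px) for n,L,px in obs])
    r=least_squares(f,p0,loss="soft_l1");return r.x,f(r.x).reshape(-1,2)
E
python3 - <<'E'
from h import *
np.set_printoptions(precision=4,suppress=True)
RP,RM=(.105,.038,.112),(.105,-.038,.112);BP,BM=(-.03,.038,.06),(-.03,-.038,.06);RE=(-.048,0,.245)
D={'A':([(16,92),(70,40),(135,203),(178,155),(120,126)],[(758,230),(702,278),(598,240),(625,70)]),
'B':([(263,72),(315,18),(357,184),(405,140),(408,108)],[(508,262),(458,308),(355,250),(358,92)]),
'C':([(515,115),(588,40),(597,208),(662,155),(725,143)],[(232,260),(175,295),(93,238),(74,80)])}
g0={'A':(.65,.2,.8),'B':(.65,-.02,.8),'C':(.65,-.25,.8)}
for k,(t,s) in D.items():
    o=[("top",L,T(*q)) for L,q in zip((RP,RM,BP,BM,RE),t)]+[("scene",L,S(*q)) for L,q in zip((RP,RM,BM,RE),s)]
    p,r=fit(o,g0[k]);print(k,p,np.degrees(p[2]));print(r.round(1).tolist())
o=[("top",(.13,0,.006),T(394,290)),("top",(-.035,0,.046),T(536,358)),("top",(.035,0,.006),T(474,331)),("scene",(.13,0,.006),S(364,154)),("scene",(-.035,0,.046),S(229,84)),]
p,r=fit(o,(.45,-.1,.5));print('gauge',p,np.degrees(p[2]));print(r.round(1).tolist())
for n,t,s in(("left",(219,80),(548,178)),("right",(483,80),(284,190))):
    o=[("top",(0,0,.17),T(*t)),("scene",(0,0,.17),S(*s))]
    p,r=fit(o,(.6,0,0));print(n,p[:2],r.round(1).tolist())
E
```

```text
A [0.6444 0.1562 0.7507] 43.01449368862501
[[-0.2, -0.6], [1.2, -1.2], [-5.9, -1.3], [-0.8, -2.8], [1.2, 7.0], [0.7, -1.9], [3.3, -1.1], [-1.9, -6.4], [-1.6, 0.0]]
B [ 0.6601 -0.0805  0.7563] 43.33247419303785
[[-1.8, -0.4], [0.1, -0.3], [-0.9, -1.3], [1.6, -4.6], [-0.1, 4.6], [0.8, -3.8], [-1.3, -1.6], [-1.1, -0.6], [0.0, 1.5]]
C [ 0.6318 -0.3346  0.7376] 42.26148944006351
[[3.8, -9.4], [-3.1, 0.2], [4.3, -1.4], [-0.3, -0.5], [-3.7, 2.2], [0.9, -6.6], [-1.6, -1.1], [-0.7, -0.6], [0.1, 1.7]]
gauge [ 0.4469 -0.2277  1.077 ] 61.70538522615105
[[-0.5, -0.9], [1.8, 0.3], [-0.4, -0.7], [0.6, -0.8], [-0.5, -2.1]]
left [0.6824 0.0525] [[-0.5, 0.8], [-0.6, 3.7]]
right [ 0.678  -0.1868] [[-0.6, 0.9], [-0.7, 2.8]]
```

Some residuals reach 5 to 9 px, so my corner assignments need checking. I'll overlay the fitted wireframes.

```bash
cat > ov.py <<'E'
from h import *
def overlay(poses,out,src=("pics/top0.png","pics/scene0.png"),f=2.4):
    rows=[]
    for n,fn in zip(("top","scene"),src):
        im=cv2.imread(fn);row=[]
        for p in poses:
            c=proj(n,pose(p,[(0.0,0,.11)]))[0].astype(int)-[55,55]
            t=cv2.resize(im[c[1]:c[1]+110,c[0]:c[0]+110],(264,264),interpolation=cv2.INTER_CUBIC)
            def pl(L,col):
                q=(((proj(n,pose(p,L))-c+.5)*f-.5)*8).astype(np.int32);cv2.polylines(t,[q],False,col,1,cv2.LINE_AA,3)
            for x0,x1,z0,z1,col in((0,.105,.06,.112,(0,255,255)),(-.03,.105,0,.06,(255,0,255))):
                for z in(z0,z1):pl([(x,y,z) for x,y in((x0,-.038),(x1,-.038),(x1,.038),(x0,.038),(x0,-.038))],col)
            a=np.linspace(0,6.3,40)
            for y in(-.015,.015):pl(np.c_[-.048+.05*np.cos(a),0*a+y,.245+.05*np.sin(a)],(255,255,0))
            row.append(t)
        rows.append(np.hstack(row))
    cv2.imwrite(out,np.vstack(rows))
E
python3 - <<'E'
from ov import *
overlay([(.6444,.1562,.7507),(.6601,-.0805,.7563),(.6318,-.3346,.7376)],"pics/ov1.png")
E
```

```text
(no output)
```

View pics/ov1.png

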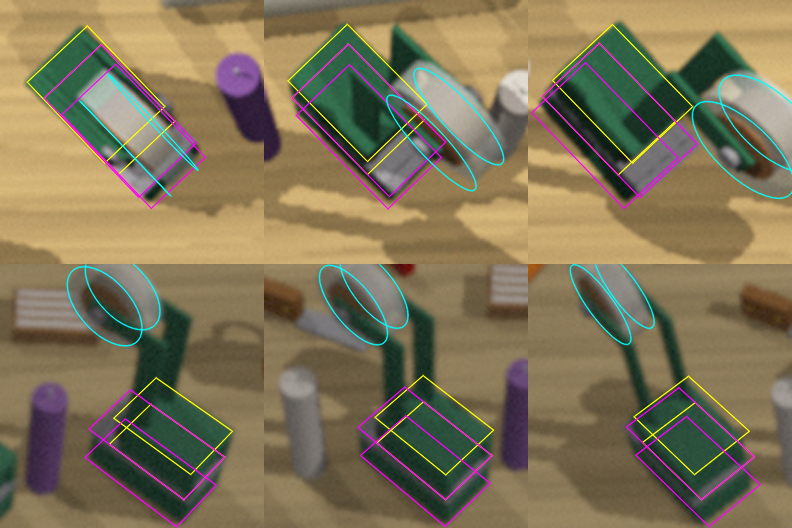

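The boxes come out close, but the reels are off by several px. I'll refine against the image edges.

```bash
cat > ref.py <<'E'
from ov import *
from scipy.optimize import minimize
def seg(a,b,n=25):return np.linspace(a,b,n)
a=np.linspace(0,6.28,60);W=.038
reel=[np.c_[-.048+.05*np.cos(a),0*a+y,.245+.05*np.sin(a)] for y in(-.015,.015)]
top=[seg((0,s*W,.112),(.105,s*W,.112)) for s in(-1,1)]+[seg((.105,-W,.112),(.105,W,.112))]
M={"top":np.vstack(top+reel+[seg((-.03,-W,.06),(-.03,W,.06))]+[seg((-.03,s*W,.06),(0,s*W,.06),10) for s in(-1,1)]),
"scene":np.vstack(top+reel+[seg((.105,-W,0),(.105,W,0)),seg((-.03,-W,0),(.105,-W,0)),seg((.105,-W,0),(.105,-W,.112)),seg((.105,W,0),(.105,W,.112))])}
DT={}
for n in M:
    im=cv2.imread(f"pics/{n}0.png");e=cv2.Canny(cv2.GaussianBlur(im,(0,0),.8),25,70)
    DT[n]=cv2.distanceTransform(255-e,cv2.DIST_L2,5)
def cost(p,v=("top","scene")):
    t=[]
    for n in v:
        q=proj(n,pose(p,M[n])).astype(np.float32)
        d=cv2.remap(DT[n],q[:,:1],q[:,1:],cv2.INTER_LINEAR)
        t.append(np.minimum(d,5).mean())
    return np.mean(t)
def best(p0,v=("top","scene")):
    G=[(cost((p0[0]+dx,p0[1]+dy,p0[2]+da),v),dx,dy,da) for dx in np.arange(-.02,.021,.004) for dy in np.arange(-.02,.021,.004) for da in np.radians(np.arange(-9,10,3))]
    G.sort();R=[]
    for g in G[:6]:
        x=np.array(p0)+g[1:];R.append(minimize(cost,x,args=(v,),method="Nelder-Mead",options=dict(initial_simplex=x+np.vstack([np.zeros(3),np.diag([.004,.004,.05])]),xatol=1e-4,fatol=1e-4)))
    r=min(R,key=lambda r:r.fun);return r.x,r.fun
E
python3 - <<'E'
from ref import *
P=[]
for p in[(.6444,.1562,.7507),(.6601,-.0805,.7563),(.6318,-.3346,.7376)]:
    x,c=best(p);P.append(x);print(x.round(4),np.degrees(x[2]).round(1),round(c,2),"was",round(cost(p),2))
    for v in("top","scene"):
        y,c=best(p,(v,));print("  ",v,y.round(4),round(c,2))
overlay(P,"pics/ov2.png")
c=CI["top"];print(-R.from_rotvec(c["rvec"]).as_matrix().T@c["tvec"])
E
```

```text
[0.6468 0.1574 0.7894] 45.2 0.84 was 1.04
   top [0.6478 0.1582 0.7941] 0.65
   scene [0.6449 0.1583 0.7816] 0.94
[ 0.6637 -0.082   0.7923] 45.4 0.78 was 1.03
   top [ 0.664  -0.0817  0.7957] 0.75
   scene [ 0.6605 -0.0828  0.7807] 0.72
[ 0.6338 -0.3385  0.6965] 39.9 0.74 was 1.26
   top [ 0.6344 -0.3378  0.7004] 0.63
   scene [ 0.6302 -0.3413  0.6916] 0.77
[ 0.40136384 -0.04935905  1.06467571]
```

View pics/ov2.png

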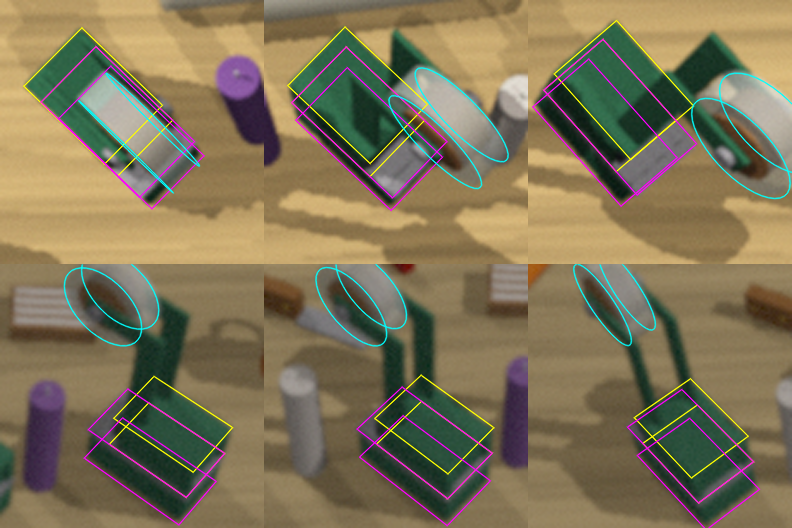

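The refit is good and the two views agree within about 4 mm, against ±11 mm of room. Next I'll plan the move to the pickup, with the tool leaning back 45° in the gauge's own frame.

```bash
cat > plan.py <<'E'
from h import *
np.set_printoptions(precision=4,suppress=True)
H={'A':(.6468,.1574,.7894),'B':(.6637,-.082,.7923),'C':(.6338,-.3385,.6965)}
G=(.4469,-.2277,1.077)
def Rt(yaw,th=45.):
    t=np.radians(th);f=np.array([np.cos(yaw),np.sin(yaw),0]);k=np.array([0,0,1.]);l=np.cross(k,f)
    y=np.sin(t)*f-np.cos(t)*k;return np.c_[l,y,np.cross(l,y)]
def rows(p0,R0,p1,R1,n,g):
    p0=np.array(p0);dp=(np.array(p1)-p0)/n;w=R.from_matrix(R0.T@R1).as_rotvec()/n
    for i in range(n):
        Ri=R0@R.from_rotvec(w*i).as_matrix();print([(Ri.T@dp).round(4).tolist(),np.degrees(w).round(2).tolist(),g],end=",")
    print()
E
python3 - <<'E'
from plan import *
s=sense();Rg=Rt(G[2])
gp=pose(G,[(-.008,0,.030)])[0];tc=gp+.019*Rg[:,1];ab=tc-.09*Rg[:,1]+[0,0,.03]
print(tc,ab)
w=R.from_matrix(s['ee_rot'].T@Rg).as_rotvec()
Rm=s['ee_rot']@R.from_rotvec(w*.5).as_matrix();print(np.degrees(w))
wp=np.array([.43,.15,.27])
rows(s['tcp_pos'],s['ee_rot'],wp,Rm,10,.087);rows(wp,Rm,ab,Rg,10,.087)
E
```

```text
[ 0.4495 -0.2229  0.0166] [ 0.4193 -0.279   0.1102]
[-32.5569  95.3078  39.5628]
[[0.0355, -0.0048, 0.0367], [-1.63, 4.77, 1.98], 0.087],[[0.0321, -0.007, 0.0393], [-1.63, 4.77, 1.98], 0.087],[[0.0284, -0.0092, 0.0416], [-1.63, 4.77, 1.98], 0.087],[[0.0245, -0.0113, 0.0435], [-1.63, 4.77, 1.98], 0.087],[[0.0204, -0.0134, 0.0451], [-1.63, 4.77, 1.98], 0.087],[[0.0161, -0.0153, 0.0462], [-1.63, 4.77, 1.98], 0.087],[[0.0117, -0.0171, 0.0469], [-1.63, 4.77, 1.98], 0.087],[[0.0072, -0.0188, 0.0471], [-1.63, 4.77, 1.98], 0.087],[[0.0026, -0.0203, 0.047], [-1.63, 4.77, 1.98], 0.087],[[-0.002, -0.0216, 0.0464], [-1.63, 4.77, 1.98], 0.087],
[[0.0199, -0.0035, 0.0411], [-1.63, 4.77, 1.98], 0.087],[[0.0163, -0.0053, 0.0425], [-1.63, 4.77, 1.98], 0.087],[[0.0125, -0.007, 0.0435], [-1.63, 4.77, 1.98], 0.087],[[0.0086, -0.0086, 0.0441], [-1.63, 4.77, 1.98], 0.087],[[0.0046, -0.0101, 0.0444], [-1.63, 4.77, 1.98], 0.087],[[0.0005, -0.0114, 0.0443], [-1.63, 4.77, 1.98], 0.087],[[-0.0036, -0.0126, 0.0439], [-1.63, 4.77, 1.98], 0.087],[[-0.0076, -0.0137, 0.043], [-1.63, 4.77, 1.98], 0.087],[[-0.0117, -0.0146, 0.0418], [-1.63, 4.77, 1.98], 0.087],[[-0.0156, -0.0153, 0.0403], [-1.63, 4.77, 1.98], 0.087],
```

{"method": "jog_arm", "body": {"series": [[[0.035,-0.005,0.037],[-1.6,4.8,2],0.087],[[0.032,-0.007,0.039],[-1.6,4.8,2],0.087],[[0.028,-0.009,0.042],[-1.6,4.8,2],0.087],[[0.025,-0.011,0.044],[-1.6,4.8,2],0.087],[[0.02,-0.013,0.045],[-1.6,4.8,2],0.087],[[0.016,-0.015,0.046],[-1.6,4.8,2],0.087],[[0.012,-0.017,0.047],[-1.6,4.8,2],0.087],[[0.007,-0.019,0.047],[-1.6,4.8,2],0.087],[[0.003,-0.02,0.047],[-1.6,4.8,2],0.087],[[-0.002,-0.022,0.046],[-1.6,4.8,2],0.087]]}}

```text
time_s: 1.35
tcp_pos: [0.4293, 0.149, 0.2702]
ee_rot: [[-0.912, 0.022, 0.41], [-0.364, 0.421, -0.831], [-0.191, -0.907, -0.376]]
wrist_force: [1.7, 0.5, -0.2]
gripper_width: 1.004
```

{"method": "jog_arm", "body": {"series": [[[0.02,-0.0035,0.041],[-1.6,4.8,2],0.087],[[0.016,-0.005,0.0425],[-1.6,4.8,2],0.087],[[0.0125,-0.007,0.0435],[-1.6,4.8,2],0.087],[[0.0085,-0.0085,0.044],[-1.6,4.8,2],0.087],[[0.0045,-0.01,0.0445],[-1.6,4.8,2],0.087],[[0.0005,-0.0115,0.0445],[-1.6,4.8,2],0.087],[[-0.0035,-0.0125,0.044],[-1.6,4.8,2],0.087],[[-0.0075,-0.0135,0.043],[-1.6,4.8,2],0.087],[[-0.0115,-0.0145,0.042],[-1.6,4.8,2],0.087],[[-0.0155,-0.0155,0.04],[-1.6,4.8,2],0.087]]}}

```text
time_s: 2.6
tcp_pos: [0.4145, -0.2794, 0.1087]
ee_rot: [[-0.872, 0.348, -0.344], [0.489, 0.616, -0.617], [-0.003, -0.706, -0.708]]
wrist_force: [0.4, 0.3, 1.2]
gripper_width: 1.0
```

Run:
```python
from plan import *
s=sense();Rg=Rt(G[2]);print(s['time_s'],s['tcp_pos'],s['joints'],s['wrist_force'])
gp=pose(G,[(-.008,0,.030)])[0];tc=gp+.019*Rg[:,1]
rows(s['tcp_pos'],s['ee_rot'],tc-.05*Rg[:,1],Rg,3,.087)
rows(tc-.05*Rg[:,1],Rg,tc,Rg,4,.087)
a=cv2.cvtColor(capture("top"),cv2.COLOR_RGB2BGR)[150:350,320:560];b=cv2.cvtColor(capture("scene"),cv2.COLOR_RGB2BGR)[130:330,170:410]
cv2.imwrite("pics/p1.png",np.hstack([cv2.resize(a,(400,333)),cv2.resize(b,(400,333))]))
```

```text
2.6 [ 0.4145 -0.2794  0.1087] [-45.0117  28.1926  -6.6535 -44.7679 -75.6532  35.538 ] [0.4261 0.3484 1.1725]
[[-0.0011, 0.0207, 0.0061], [0.03, -0.2, -0.28], 0.087],[[-0.0012, 0.0207, 0.0061], [0.03, -0.2, -0.28], 0.087],[[-0.0013, 0.0207, 0.0061], [0.03, -0.2, -0.28], 0.087],
[[-0.0, 0.0125, 0.0], [0.0, 0.0, 0.0], 0.087],[[-0.0, 0.0125, 0.0], [0.0, 0.0, 0.0], 0.087],[[-0.0, 0.0125, 0.0], [0.0, 0.0, 0.0], 0.087],[[-0.0, 0.0125, 0.0], [0.0, 0.0, 0.0], 0.087],
```

View pics/p1.png

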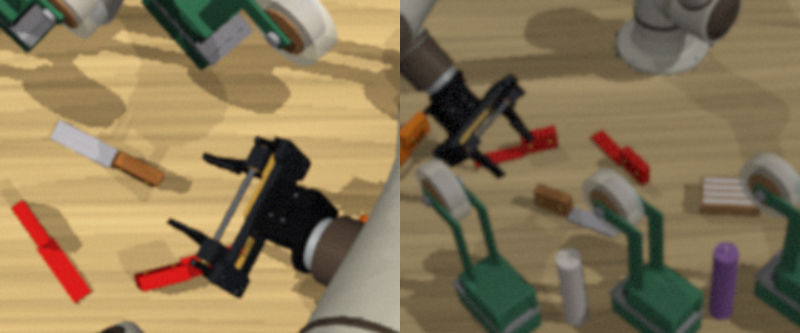

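The jaws line up with the handle, with the tip midpoint at p1 (188,188) and the handle at (137,168). The wide side of the gripper body runs along the jaw axis. Going down.

{"method": "jog_arm", "body": {"series": [[[-0.001,0.021,0.006],[0,-0.2,-0.3],0.087],[[-0.001,0.021,0.006],[0,-0.2,-0.3],0.087],[[-0.001,0.021,0.006],[0,-0.2,-0.3],0.087],[[0,0.0125,0],[0,0,0],0.087],[[0,0.0125,0],[0,0,0],0.087],[[0,0.0125,0],[0,0,0],0.087],[[0,0.0125,0],[0,0,0],0.087]]}}

```text
time_s: 3.58
tcp_pos: [0.45, -0.2201, 0.0168]
ee_rot: [[-0.882, 0.334, -0.332], [0.471, 0.623, -0.625], [-0.002, -0.707, -0.707]]
wrist_force: [-0.1, -1.6, -0.0]
gripper_width: 1.0
```

{"method": "jog_arm", "body": {"series": [[[0,0,0],[0,0,0],0.06],[[0,0,0],[0,0,0],0.04],[[0,0,0],[0,0,0],0.03],[[0,0,0],[0,0,0],0.02],[[0,0,0],[0,0,0],0.01],[[0,0,0],[0,0,0],0],[[0,0,0],[0,0,0],0],[[0,0,0],[0,0,0],0]]}}

```text
time_s: 4.58
tcp_pos: [0.4496, -0.2205, 0.0171]
ee_rot: [[-0.882, 0.333, -0.332], [0.47, 0.624, -0.624], [-0.001, -0.707, -0.707]]
wrist_force: [-0.7, -0.7, -0.7]
gripper_width: 0.25
```

The opening reads 21.8 mm, which is the handle's width. Lifting.

{"method": "jog_arm", "body": {"series": [[[0,-0.004,-0.004],[0,0,0],0],[[0,-0.01,-0.01],[0,0,0],0],[[0,-0.018,-0.018],[0,0,0],0],[[0,-0.018,-0.018],[0,0,0],0],[[0,-0.018,-0.018],[0,0,0],0],[[0,-0.018,-0.018],[0,0,0],0],[[0,-0.012,-0.012],[0,0,0],0],[[0,0,0],[0,0,0],0]]}}

```text
time_s: 5.58
tcp_pos: [0.4499, -0.2207, 0.1573]
ee_rot: [[-0.882, 0.335, -0.33], [0.47, 0.622, -0.626], [-0.005, -0.707, -0.707]]
wrist_force: [-0.5, -0.1, -2.0]
gripper_width: 0.25
```

Run:
```python
from plan import *
s=sense();print(s['time_s'],s['tcp_pos'],s['wrist_force'],s['moment'],s['gripper_width'])
a=cv2.cvtColor(capture("top"),cv2.COLOR_RGB2BGR)[130:300,330:530];b=cv2.cvtColor(capture("scene"),cv2.COLOR_RGB2BGR)[130:300,190:390]
cv2.imwrite("pics/p2.png",np.hstack([cv2.resize(a,(400,340),interpolation=2),cv2.resize(b,(400,340),interpolation=2)]))
```

```text
5.575 [ 0.4499 -0.2207  0.1573] [-0.5122 -0.0582 -2.0288] [-1.5641  0.8402 -0.0457] 0.24972530167703058
```

View pics/p2.png

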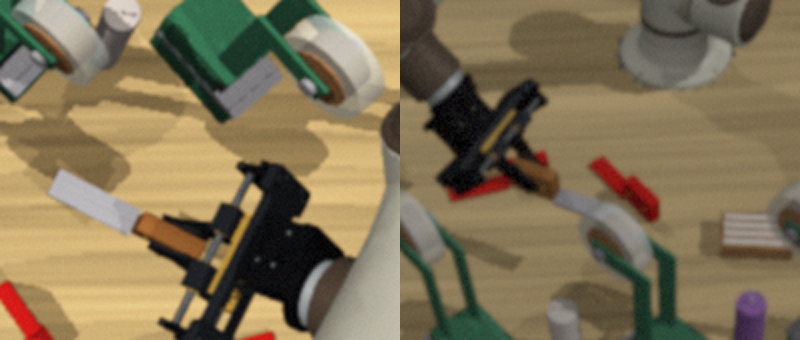

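The gauge is held, with its nose at p2 (54,182), i.e. top-view px (357,221). I'll check for droop against the rigid prediction, then plan the approach to a mouth.

```bash
cat >> plan.py <<'E'
# gauge in tool frame, from the grasp state (gauge on table at pose G, tcp t0,R0)
t0=np.array([.4496,-.2205,.0171]);R0=np.array([[-.882,.333,-.332],[.47,.624,-.624],[-.001,-.707,-.707]]);R0=R.from_matrix(R0).as_matrix()
Rgw=lambda yaw:R.from_euler('z',yaw).as_matrix()
def tipoff(Gp=G):return R0.T@(pose(Gp,[(.13,0,0)])[0]-t0), R0.T@Rgw(Gp[2])
def target(head,xin,z,y=0,Gp=G):
    """tool pose with the level blade's tip at (xin,y,.06+z) in the head frame"""
    o,Rtg=tipoff(Gp);h=H[head];Rw=Rgw(h[2])@Rtg.T
    return pose(h,[(xin,y,.06+z)])[0]-Rw@o,Rw
def tip(s,Gp=G):
    o,_=tipoff(Gp);return s['tcp_pos']+s['ee_rot']@o
E
python3 - <<'E'
from plan import *
s=sense();o,Rtg=tipoff();Rw=s['ee_rot']@Rtg;org=tip(s)-Rw@[.13,0,0]
for L in[(.13,0,.006),(.035,0,.006),(.035,0,.046)]:
    P=org+Rw@L;print(L,P,proj("top",[P])[0],proj("scene",[P])[0])
print("gaugez",Rw[:,2],"measured nose (357,221) junction (397.5,241.5); scene junction (268,225)")
for h in'ABC':
    for x in(-.04,.0,.065):
        t,Rw=target(h,x,.002);print(h,x,t,np.degrees(R.from_matrix(s['ee_rot'].T@Rw).as_rotvec()))
E
```

```text
(0.13, 0, 0.006) [ 0.5081 -0.1128  0.1442] [356.0123 219.8239] [298.7582 239.416 ]
(0.035, 0, 0.006) [ 0.463  -0.1964  0.1442] [396.4023 240.6717] [268.8677 228.6628]
(0.035, 0, 0.046) [ 0.463  -0.1965  0.1842] [399.582 239.285] [267.5861 219.1789]
gaugez [ 0.0004 -0.0005  1.    ] measured nose (357,221) junction (397.5,241.5); scene junction (268,225)
A -0.04 [0.5317 0.0429 0.0791] [ 0.0251 11.6072 11.6629]
A 0.0 [0.5599 0.0712 0.0791] [ 0.0251 11.6072 11.6629]
A 0.065 [0.6057 0.1174 0.0791] [ 0.0251 11.6072 11.6629]
B -0.04 [ 0.5489 -0.1969  0.0791] [ 0.0251 11.4898 11.5454]
B 0.0 [ 0.577  -0.1684  0.0791] [ 0.0251 11.4898 11.5454]
B 0.065 [ 0.6227 -0.1221  0.0791] [ 0.0251 11.4898 11.5454]
C -0.04 [ 0.5086 -0.4419  0.0791] [ 0.0278 15.3699 15.4277]
C 0.0 [ 0.5393 -0.4162  0.0791] [ 0.0278 15.3699 15.4277]
C 0.065 [ 0.5891 -0.3745  0.0791] [ 0.0278 15.3699 15.4277]
```

The prediction matches within about 1 px and the gauge is level. Head C has no candle near its mouth, so I'll try it first, coming in from behind and below the reel.

Run:
```python
from plan import *
s=sense();a,Ra=target('C',-.12,.08);b,_=target('C',-.02,.003)
print(a,b);rows(s['tcp_pos'],s['ee_rot'],a,Ra,10,0.);rows(a,Ra,b,Ra,8,0.)
```

```text
[ 0.4472 -0.4932  0.1571] [ 0.5239 -0.429   0.0801]
[[-0.0127, -0.0172, 0.017], [0.0, 1.54, 1.54], 0.0],[[-0.0136, -0.0169, 0.0166], [0.0, 1.54, 1.54], 0.0],[[-0.0145, -0.0165, 0.0162], [0.0, 1.54, 1.54], 0.0],[[-0.0154, -0.0161, 0.0158], [0.0, 1.54, 1.54], 0.0],[[-0.0162, -0.0157, 0.0154], [0.0, 1.54, 1.54], 0.0],[[-0.017, -0.0152, 0.015], [0.0, 1.54, 1.54], 0.0],[[-0.0178, -0.0148, 0.0145], [0.0, 1.54, 1.54], 0.0],[[-0.0186, -0.0143, 0.014], [0.0, 1.54, 1.54], 0.0],[[-0.0193, -0.0138, 0.0135], [0.0, 1.54, 1.54], 0.0],[[-0.0201, -0.0132, 0.013], [0.0, 1.54, 1.54], 0.0],
[[-0.0, 0.0156, -0.002], [0.0, 0.0, 0.0], 0.0],[[-0.0, 0.0156, -0.002], [0.0, 0.0, 0.0], 0.0],[[-0.0, 0.0156, -0.002], [0.0, 0.0, 0.0], 0.0],[[-0.0, 0.0156, -0.002], [0.0, 0.0, 0.0], 0.0],[[-0.0, 0.0156, -0.002], [0.0, 0.0, 0.0], 0.0],[[-0.0, 0.0156, -0.002], [0.0, 0.0, 0.0], 0.0],[[-0.0, 0.0156, -0.002], [0.0, 0.0, 0.0], 0.0],[[-0.0, 0.0156, -0.002], [0.0, 0.0, 0.0], 0.0],
```

{"method": "jog_arm", "body": {"series": [[[-0.0127,-0.0172,0.017],[0,1.54,1.54],0],[[-0.0136,-0.0169,0.0166],[0,1.54,1.54],0],[[-0.0145,-0.0165,0.0162],[0,1.54,1.54],0],[[-0.0154,-0.0161,0.0158],[0,1.54,1.54],0],[[-0.0162,-0.0157,0.0154],[0,1.54,1.54],0],[[-0.017,-0.0152,0.015],[0,1.54,1.54],0],[[-0.0178,-0.0148,0.0145],[0,1.54,1.54],0],[[-0.0186,-0.0143,0.014],[0,1.54,1.54],0],[[-0.0193,-0.0138,0.0135],[0,1.54,1.54],0],[[-0.02,-0.0132,0.013],[0,1.54,1.54],0]]}}

```text
time_s: 6.92
tcp_pos: [0.447, -0.495, 0.157]
ee_rot: [[-0.643, 0.542, -0.541], [0.766, 0.455, -0.454], [0.0, -0.707, -0.708]]
wrist_force: [0.2, -0.6, -1.9]
gripper_width: 0.246
```

{"method": "jog_arm", "body": {"series": [[[0,0.0155,-0.002],[0,0,0],0],[[0,0.0155,-0.002],[0,0,0],0],[[0,0.0155,-0.002],[0,0,0],0],[[0,0.0155,-0.002],[0,0,0],0],[[0,0.0155,-0.002],[0,0,0],0],[[0,0.0155,-0.002],[0,0,0],0],[[0,0.0155,-0.002],[0,0,0],0],[[0,0.0155,-0.002],[0,0,0],0],[[0,0,0],[0,0,0],0]]}}

```text
time_s: 8.05
tcp_pos: [0.5237, -0.4283, 0.0803]
ee_rot: [[-0.646, 0.54, -0.54], [0.764, 0.458, -0.456], [0.001, -0.707, -0.708]]
wrist_force: [-0.3, -0.2, -1.4]
gripper_width: 0.252
```

```bash
cat >> plan.py <<'E'
def rel(head,s=None):
    s=s or sense();h=H[head];d=Rgw(h[2]).T@(tip(s)-[h[0],h[1],.06]);Rw=s['ee_rot']@tipoff()[1];a=Rgw(h[2]).T@Rw
    print(head,"t",round(s['time_s'],2),"tip in gap mm",(d*1e3).round(1),"rot deg",np.degrees(R.from_matrix(a).as_rotvec()).round(2),"F head",(Rgw(h[2]).T@s['wrist_force']).round(1),"w",round(s['gripper_width']*87,1))
E
python3 - <<'E'
from plan import *
rel('C')
a=cv2.cvtColor(capture("top"),cv2.COLOR_RGB2BGR)[100:250,390:590];b=cv2.cvtColor(capture("scene"),cv2.COLOR_RGB2BGR)[200:350,120:320]
cv2.imwrite("pics/p3.png",np.hstack([cv2.resize(a,(400,300),interpolation=2),cv2.resize(b,(400,300),interpolation=2)]))
E
```

```text
C t 8.05 tip in gap mm [-19.7   0.9   3.2] rot deg [ 0.11 -0.04  0.08] F head [-0.4  0.  -1.4] w 21.9
```

View pics/p3.png

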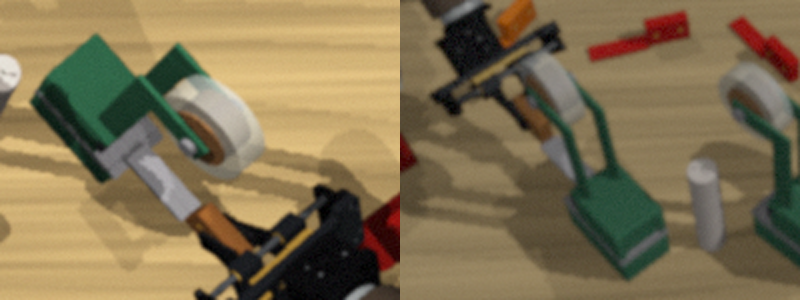

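The blade is centred in front of the mouth of C, with its nose over the bed's front edge near p3 (133,150). I'll go in slowly.

{"method": "jog_arm", "body": {"series": [[[0,0.003,-0.003],[0,0,0],0],[[0,0.003,-0.003],[0,0,0],0],[[0,0.003,-0.003],[0,0,0],0],[[0,0.003,-0.003],[0,0,0],0],[[0,0.003,-0.003],[0,0,0],0],[[0,0.003,-0.003],[0,0,0],0],[[0,0,0],[0,0,0],0]]}}

```text
time_s: 9.02
tcp_pos: [0.543, -0.4129, 0.0814]
ee_rot: [[-0.645, 0.541, -0.539], [0.764, 0.456, -0.456], [-0.001, -0.707, -0.708]]
wrist_force: [0.6, -0.2, -0.4]
gripper_width: 0.256
```

{"method": "jog_arm", "body": {"series": [[[0,0.0014,-0.0014],[0,0,0],0],[[0,0.0014,-0.0014],[0,0,0],0],[[0,0,0],[0,0,0],0]]}}

```text
time_s: 9.4
tcp_pos: [0.5458, -0.4106, 0.0814]
ee_rot: [[-0.645, 0.541, -0.54], [0.764, 0.456, -0.456], [-0.001, -0.707, -0.708]]
wrist_force: [0.8, -0.0, -1.5]
gripper_width: 0.253
```

{"method": "jog_arm", "body": {"series": [[[0,0.0014,-0.0014],[0,0,0],0],[[0,0,0],[0,0,0],0]]}}

```text
time_s: 9.65
tcp_pos: [0.5473, -0.4093, 0.0814]
ee_rot: [[-0.645, 0.541, -0.54], [0.764, 0.456, -0.456], [-0.001, -0.707, -0.708]]
wrist_force: [-0.0, 0.1, -1.3]
gripper_width: 0.249
```

```bash
python3 -c "
from plan import *
rel('C')"
```

```text
C t 9.65 tip in gap mm [10.6  0.1  4.4] rot deg [-0.01 -0.03  0.01] F head [ 0.1  0.1 -1.3] w 21.7
```

{"method": "jog_arm", "body": {"series": [[[0,0.0014,0.0014],[0,0,0],0],[[0,0.0014,-0.0014],[0,0,0],0],[[0,0,0],[0,0,0],0]]}}

```text
time_s: 10.02
tcp_pos: [0.5489, -0.4079, 0.0794]
ee_rot: [[-0.645, 0.541, -0.54], [0.764, 0.456, -0.456], [-0.001, -0.707, -0.708]]
wrist_force: [0.9, 0.0, -1.2]
gripper_width: 0.251
```

{"method": "jog_arm", "body": {"series": [[[0,0.0014,-0.0014],[0,0,0],0],[[0,0,0],[0,0,0],0]]}}

```text
time_s: 10.28
tcp_pos: [0.5504, -0.4067, 0.0795]
ee_rot: [[-0.645, 0.541, -0.54], [0.764, 0.456, -0.456], [-0.001, -0.707, -0.708]]
wrist_force: [-0.2, 0.7, -1.6]
gripper_width: 0.249
```

{"method": "jog_arm", "body": {"series": [[[0,0.0014,-0.0014],[0,0,0],0],[[0,0,0],[0,0,0],0]]}}

```text
time_s: 10.52
tcp_pos: [0.5519, -0.4054, 0.0795]
ee_rot: [[-0.645, 0.541, -0.54], [0.764, 0.456, -0.456], [-0.001, -0.707, -0.708]]
wrist_force: [-1.4, 0.1, -1.6]
gripper_width: 0.25
```

{"method": "jog_arm", "body": {"series": [[[0,0.0014,-0.0014],[0,0,0],0],[[0,0,0],[0,0,0],0]]}}

```text
time_s: 10.78
tcp_pos: [0.5534, -0.4041, 0.0795]
ee_rot: [[-0.645, 0.541, -0.54], [0.764, 0.456, -0.456], [-0.001, -0.707, -0.708]]
wrist_force: [0.0, 0.2, -1.0]
gripper_width: 0.249
```

{"method": "jog_arm", "body": {"series": [[[0,0.0014,-0.0014],[0,0,0],0],[[0,0,0],[0,0,0],0]]}}

```text
time_s: 11.02
tcp_pos: [0.555, -0.4029, 0.0795]
ee_rot: [[-0.645, 0.541, -0.54], [0.764, 0.456, -0.456], [-0.001, -0.707, -0.708]]
wrist_force: [-0.0, -0.0, -1.1]
gripper_width: 0.251
```

{"method": "jog_arm", "body": {"series": [[[0,0.0014,-0.0014],[0,0,0],0],[[0,0,0],[0,0,0],0]]}}

```text
time_s: 11.28
tcp_pos: [0.5564, -0.4016, 0.0795]
ee_rot: [[-0.645, 0.541, -0.54], [0.764, 0.456, -0.456], [-0.001, -0.707, -0.708]]
wrist_force: [-0.3, 0.1, -0.6]
gripper_width: 0.248
```

{"method": "jog_arm", "body": {"series": [[[0,0.0014,-0.0014],[0,0,0],0],[[0,0,0],[0,0,0],0]]}}

```text
time_s: 11.52
tcp_pos: [0.558, -0.4003, 0.0795]
ee_rot: [[-0.645, 0.541, -0.54], [0.764, 0.456, -0.456], [-0.001, -0.707, -0.708]]
wrist_force: [-0.4, 0.1, -1.6]
gripper_width: 0.251
```

No blunt stop at about 24 mm, so C is not the tight head. Going on towards the ramp zone.

{"method": "jog_arm", "body": {"series": [[[0,0.0014,-0.0014],[0,0,0],0],[[0,0.0014,-0.0014],[0,0,0],0],[[0,0,0],[0,0,0],0]]}}

```text
time_s: 11.9
tcp_pos: [0.561, -0.3977, 0.0795]
ee_rot: [[-0.645, 0.541, -0.54], [0.764, 0.456, -0.456], [-0.001, -0.707, -0.708]]
wrist_force: [-0.1, 0.7, -1.7]
gripper_width: 0.255
```

{"method": "jog_arm", "body": {"series": [[[0,0.0014,-0.0014],[0,0,0],0],[[0,0.0014,-0.0014],[0,0,0],0],[[0,0,0],[0,0,0],0]]}}

```text
time_s: 12.28
tcp_pos: [0.564, -0.3951, 0.0795]
ee_rot: [[-0.645, 0.541, -0.54], [0.764, 0.456, -0.456], [-0.001, -0.707, -0.708]]
wrist_force: [-0.2, -0.1, -1.2]
gripper_width: 0.248
```

{"method": "jog_arm", "body": {"series": [[[0,0.0014,-0.0014],[0,0,0],0],[[0,0.0014,-0.0014],[0,0,0],0],[[0,0,0],[0,0,0],0]]}}

```text
time_s: 12.65
tcp_pos: [0.567, -0.3926, 0.0795]
ee_rot: [[-0.645, 0.541, -0.54], [0.764, 0.456, -0.456], [-0.001, -0.707, -0.708]]
wrist_force: [0.0, -0.5, -2.2]
gripper_width: 0.247
```

{"method": "jog_arm", "body": {"series": [[[0,0.0014,-0.0014],[0,0,0],0],[[0,0.0014,-0.0014],[0,0,0],0],[[0,0,0],[0,0,0],0]]}}

```text
time_s: 13.02
tcp_pos: [0.5701, -0.39, 0.0795]
ee_rot: [[-0.645, 0.541, -0.54], [0.764, 0.456, -0.456], [-0.001, -0.707, -0.708]]
wrist_force: [-0.2, -0.2, -1.9]
gripper_width: 0.252
```

{"method": "jog_arm", "body": {"series": [[[0,0.0014,-0.0014],[0,0,0],0],[[0,0.0014,-0.0014],[0,0,0],0],[[0,0,0],[0,0,0],0]]}}

```text
time_s: 13.4
tcp_pos: [0.5731, -0.3875, 0.0795]
ee_rot: [[-0.645, 0.541, -0.54], [0.764, 0.456, -0.456], [-0.001, -0.707, -0.708]]
wrist_force: [-0.3, -0.4, -1.1]
gripper_width: 0.252
```

```bash
python3 -c "
from plan import *
rel('C')"
```

```text
C t 13.4 tip in gap mm [44.4  0.4  2.4] rot deg [-0.01 -0.03  0.02] F head [-0.5 -0.2 -1.1] w 21.9
```

{"method": "jog_arm", "body": {"series": [[[0,0.0014,-0.0014],[0,0,0],0],[[0,0.0014,-0.0014],[0,0,0],0],[[0,0.0014,-0.0014],[0,0,0],0],[[0,0,0],[0,0,0],0]]}}

```text
time_s: 13.9
tcp_pos: [0.5777, -0.3836, 0.0795]
ee_rot: [[-0.645, 0.541, -0.54], [0.764, 0.456, -0.456], [-0.001, -0.707, -0.708]]
wrist_force: [-0.8, 0.3, -1.4]
gripper_width: 0.25
```

{"method": "jog_arm", "body": {"series": [[[0,-0.005,0.005],[0,0,0],0],[[0,-0.012,0.012],[0,0,0],0],[[0,-0.014,0.014],[0,0,0],0],[[0,-0.014,0.014],[0,0,0],0],[[0,-0.014,0.014],[0,0,0],0],[[0,-0.025,0.005],[0,0,0],0],[[0,-0.025,0.005],[0,0,0],0],[[0,-0.025,0.005],[0,0,0],0],[[0,-0.023,-0.003],[0,0,0],0],[[0,0,0],[0,0,0],0]]}}

```text
time_s: 15.15
tcp_pos: [0.4535, -0.4901, 0.1429]
ee_rot: [[-0.643, 0.544, -0.539], [0.766, 0.451, -0.459], [-0.006, -0.707, -0.707]]
wrist_force: [0.3, -1.2, -2.1]
gripper_width: 0.252
```

Run:
```python
from plan import *
rel('C');s=sense();a,Ra=target('A',-.13,.08);b,_=target('A',-.02,.003)
print(a,b,s['tcp_pos']);rows(s['tcp_pos'],s['ee_rot'],a,Ra,10,0);rows(a,Ra,b,Ra,8,0.)
```

```text
C t 15.15 tip in gap mm [-113.2   -2.    65.7] rot deg [-0.31  0.04 -0.1 ] F head [-0.6 -1.1 -2.1] w 22.0
[ 0.4683 -0.021   0.1571] [0.5458 0.057  0.0801] [ 0.4535 -0.4901  0.1429]
[[0.0349, 0.021, -0.0233], [-0.01, -0.36, -0.41], 0],[[0.0346, 0.0212, -0.0235], [-0.01, -0.36, -0.41], 0],[[0.0343, 0.0215, -0.0237], [-0.01, -0.36, -0.41], 0],[[0.034, 0.0217, -0.024], [-0.01, -0.36, -0.41], 0],[[0.0337, 0.022, -0.0242], [-0.01, -0.36, -0.41], 0],[[0.0334, 0.0222, -0.0244], [-0.01, -0.36, -0.41], 0],[[0.0331, 0.0224, -0.0246], [-0.01, -0.36, -0.41], 0],[[0.0328, 0.0227, -0.0248], [-0.01, -0.36, -0.41], 0],[[0.0325, 0.0229, -0.025], [-0.01, -0.36, -0.41], 0],[[0.0322, 0.0231, -0.0252], [-0.01, -0.36, -0.41], 0],
[[-0.0, 0.0165, -0.0029], [0.0, 0.0, 0.0], 0.0],[[-0.0, 0.0165, -0.0029], [0.0, 0.0, 0.0], 0.0],[[-0.0, 0.0165, -0.0029], [0.0, 0.0, 0.0], 0.0],[[-0.0, 0.0165, -0.0029], [0.0, 0.0, 0.0], 0.0],[[-0.0, 0.0165, -0.0029], [0.0, 0.0, 0.0], 0.0],[[-0.0, 0.0165, -0.0029], [0.0, 0.0, 0.0], 0.0],[[-0.0, 0.0165, -0.0029], [0.0, 0.0, 0.0], 0.0],[[-0.0, 0.0165, -0.0029], [0.0, 0.0, 0.0], 0.0],
```

C let the blade run to about 50 mm with no drag, so it is loose. Moving on to A.

{"method": "jog_arm", "body": {"series": [[[0.035,0.021,-0.0233],[0,-0.36,-0.4],0],[[0.0346,0.0212,-0.0235],[0,-0.36,-0.4],0],[[0.0343,0.0215,-0.0237],[0,-0.36,-0.4],0],[[0.034,0.0217,-0.024],[0,-0.36,-0.4],0],[[0.0337,0.022,-0.0242],[0,-0.36,-0.4],0],[[0.0334,0.0222,-0.0244],[0,-0.36,-0.4],0],[[0.0331,0.0224,-0.0246],[0,-0.36,-0.4],0],[[0.0328,0.0227,-0.0248],[0,-0.36,-0.4],0],[[0.0325,0.0229,-0.025],[0,-0.36,-0.4],0],[[0.0322,0.023,-0.0252],[0,-0.36,-0.4],0]]}}

```text
time_s: 16.4
tcp_pos: [0.4681, -0.0169, 0.1565]
ee_rot: [[-0.714, 0.494, -0.497], [0.7, 0.508, -0.502], [0.004, -0.706, -0.708]]
wrist_force: [0.0, 0.5, -1.3]
gripper_width: 0.249
```

Run:
```python
from plan import *
rel('A');s=sense();print(s['tcp_pos']);b,Ra=target('A',-.02,.003);rows(s['tcp_pos'],s['ee_rot'],b,Ra,8,0)
```

```text
A t 16.4 tip in gap mm [-127.2    3.3   79.5] rot deg [ 0.3  -0.06  0.08] F head [ 0.4  0.3 -1.3] w 21.7
[ 0.4681 -0.0169  0.1565]
[[-0.0005, 0.0162, -0.0027], [0.01, -0.02, 0.03], 0],[[-0.0005, 0.0162, -0.0027], [0.01, -0.02, 0.03], 0],[[-0.0005, 0.0162, -0.0027], [0.01, -0.02, 0.03], 0],[[-0.0005, 0.0162, -0.0027], [0.01, -0.02, 0.03], 0],[[-0.0005, 0.0162, -0.0027], [0.01, -0.02, 0.03], 0],[[-0.0005, 0.0162, -0.0027], [0.01, -0.02, 0.03], 0],[[-0.0005, 0.0162, -0.0027], [0.01, -0.02, 0.03], 0],[[-0.0004, 0.0162, -0.0027], [0.01, -0.02, 0.03], 0],
```

{"method": "jog_arm", "body": {"series": [[[0,0.016,-0.0027],[0,0,0],0],[[0,0.016,-0.0027],[0,0,0],0],[[0,0.016,-0.0027],[0,0,0],0],[[0,0.016,-0.0027],[0,0,0],0],[[0,0.016,-0.0027],[0,0,0],0],[[0,0.016,-0.0027],[0,0,0],0],[[0,0.016,-0.0027],[0,0,0],0],[[0,0.016,-0.0027],[0,0,0],0],[[0,0,0],[0,0,0],0]]}}

```text
time_s: 17.52
tcp_pos: [0.5426, 0.0576, 0.0803]
ee_rot: [[-0.714, 0.492, -0.498], [0.7, 0.507, -0.503], [0.005, -0.707, -0.707]]
wrist_force: [-0.4, -0.3, -1.3]
gripper_width: 0.25
```

Run:
```python
from plan import *
rel('A')
a=cv2.cvtColor(capture("top"),cv2.COLOR_RGB2BGR)[100:250,180:380];b=cv2.cvtColor(capture("scene"),cv2.COLOR_RGB2BGR)[200:350,290:490]
cv2.imwrite("pics/p4.png",np.hstack([cv2.resize(a,(400,300),interpolation=2),cv2.resize(b,(400,300),interpolation=2)]))
```

```text
A t 17.52 tip in gap mm [-21.9   3.    3.1] rot deg [0.34 0.02 0.11] F head [-0.5  0.1 -1.3] w 21.7
```

View pics/p4.png

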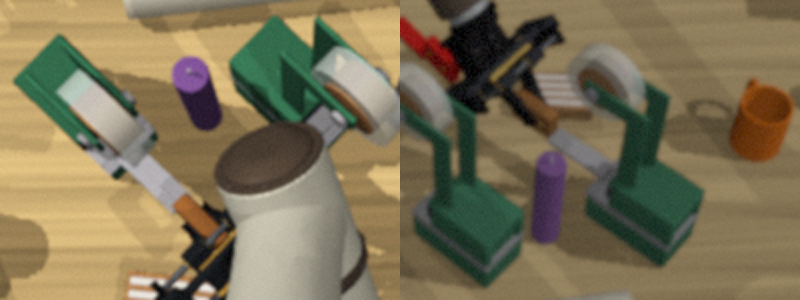

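The blade is lined up with the mouth of A, the nose on its bed at p4 (135,150). Advancing with a 3 mm correction to the right.

{"method": "jog_arm", "body": {"series": [[[-0.0015,0.003,-0.003],[0,0,0],0],[[-0.0015,0.003,-0.003],[0,0,0],0],[[0,0.003,-0.003],[0,0,0],0],[[0,0.003,-0.003],[0,0,0],0],[[0,0.003,-0.003],[0,0,0],0],[[0,0.003,-0.003],[0,0,0],0],[[0,0.0028,-0.002],[0,0,0],0],[[0,0,0],[0,0,0],0]]}}

```text
time_s: 18.62
tcp_pos: [0.5648, 0.0756, 0.0806]
ee_rot: [[-0.714, 0.494, -0.497], [0.7, 0.507, -0.502], [0.004, -0.707, -0.708]]
wrist_force: [-0.3, 0.1, -1.8]
gripper_width: 0.257
```

{"method": "jog_arm", "body": {"series": [[[0,0.0014,-0.0014],[0,0,0],0],[[0,0,0],[0,0,0],0]]}}

```text
time_s: 18.88
tcp_pos: [0.5662, 0.0768, 0.0807]
ee_rot: [[-0.714, 0.494, -0.497], [0.701, 0.507, -0.502], [0.004, -0.707, -0.708]]
wrist_force: [-0.4, -0.3, -1.8]
gripper_width: 0.25
```

{"method": "jog_arm", "body": {"series": [[[0,0.0014,-0.0014],[0,0,0],0],[[0,0,0],[0,0,0],0]]}}

```text
time_s: 19.12
tcp_pos: [0.5676, 0.0782, 0.0807]
ee_rot: [[-0.714, 0.494, -0.497], [0.701, 0.507, -0.502], [0.004, -0.707, -0.708]]
wrist_force: [-0.8, 0.6, -1.1]
gripper_width: 0.249
```

```bash
python3 -c "
from plan import *
rel('A')"
```

```text
A t 19.12 tip in gap mm [10.4 -0.4  3.7] rot deg [ 0.26 -0.04  0.06] F head [-0.1  1.  -1.1] w 21.7
```

{"method": "jog_arm", "body": {"series": [[[0,0.0014,-0.0004],[0,0,0],0],[[0,0,0],[0,0,0],0]]}}

```text
time_s: 19.38
tcp_pos: [0.5684, 0.0791, 0.0799]
ee_rot: [[-0.714, 0.494, -0.497], [0.701, 0.507, -0.502], [0.004, -0.707, -0.708]]
wrist_force: [0.6, 0.2, -0.8]
gripper_width: 0.25
```

{"method": "jog_arm", "body": {"series": [[[0,0.0012,-0.0012],[0,0,0],0],[[0,0,0],[0,0,0],0]]}}

```text
time_s: 19.62
tcp_pos: [0.5697, 0.0804, 0.08]
ee_rot: [[-0.714, 0.494, -0.497], [0.7, 0.507, -0.502], [0.004, -0.707, -0.708]]
wrist_force: [0.2, -0.7, -1.5]
gripper_width: 0.255
```

{"method": "jog_arm", "body": {"series": [[[0,0.0012,-0.0012],[0,0,0],0],[[0,0,0],[0,0,0],0]]}}

```text
time_s: 19.88
tcp_pos: [0.5709, 0.0816, 0.08]
ee_rot: [[-0.714, 0.494, -0.497], [0.7, 0.507, -0.502], [0.004, -0.707, -0.708]]
wrist_force: [0.3, 0.7, -1.4]
gripper_width: 0.247
```

{"method": "jog_arm", "body": {"series": [[[0,0.0012,-0.0012],[0,0,0],0],[[0,0,0],[0,0,0],0]]}}

```text
time_s: 20.12
tcp_pos: [0.5721, 0.0829, 0.08]
ee_rot: [[-0.714, 0.494, -0.497], [0.7, 0.507, -0.502], [0.004, -0.707, -0.708]]
wrist_force: [-0.2, -0.3, -1.1]
gripper_width: 0.253
```

{"method": "jog_arm", "body": {"series": [[[0,0.0014,-0.0014],[0,0,0],0],[[0,0,0],[0,0,0],0]]}}

```text
time_s: 20.38
tcp_pos: [0.5735, 0.0843, 0.08]
ee_rot: [[-0.714, 0.494, -0.497], [0.7, 0.507, -0.502], [0.004, -0.707, -0.708]]
wrist_force: [-0.4, 0.6, -1.9]
gripper_width: 0.254
```

{"method": "jog_arm", "body": {"series": [[[0,0.0014,-0.0014],[0,0,0],0],[[0,0,0],[0,0,0],0]]}}

```text
time_s: 20.62
tcp_pos: [0.5749, 0.0857, 0.08]
ee_rot: [[-0.714, 0.494, -0.497], [0.7, 0.507, -0.502], [0.004, -0.707, -0.708]]
wrist_force: [0.6, -0.0, -1.3]
gripper_width: 0.255
```

{"method": "jog_arm", "body": {"series": [[[0,0.0014,-0.0014],[0,0,0],0],[[0,0,0],[0,0,0],0]]}}

```text
time_s: 20.88
tcp_pos: [0.5763, 0.0871, 0.08]
ee_rot: [[-0.714, 0.494, -0.497], [0.7, 0.507, -0.502], [0.004, -0.707, -0.708]]
wrist_force: [-0.4, -0.7, -2.0]
gripper_width: 0.247
```

{"method": "jog_arm", "body": {"series": [[[0,0.0014,-0.0014],[0,0,0],0],[[0,0,0],[0,0,0],0]]}}

```text
time_s: 21.12
tcp_pos: [0.5777, 0.0885, 0.0801]
ee_rot: [[-0.714, 0.494, -0.497], [0.7, 0.507, -0.502], [0.004, -0.706, -0.708]]
wrist_force: [-0.1, 0.3, -1.6]
gripper_width: 0.247
```

A is not the tight head either, so it should be the one that drags. Continuing.

{"method": "jog_arm", "body": {"series": [[[0,0.0014,-0.0014],[0,0,0],0],[[0,0.0014,-0.0014],[0,0,0],0],[[0,0,0],[0,0,0],0]]}}

```text
time_s: 21.5
tcp_pos: [0.5804, 0.0914, 0.08]
ee_rot: [[-0.714, 0.494, -0.497], [0.7, 0.507, -0.502], [0.004, -0.707, -0.708]]
wrist_force: [1.2, -0.0, -1.5]
gripper_width: 0.257
```

{"method": "jog_arm", "body": {"series": [[[0,0.0014,-0.0014],[0,0,0],0],[[0,0.0014,-0.0014],[0,0,0],0],[[0,0,0],[0,0,0],0]]}}

```text
time_s: 21.88
tcp_pos: [0.5829, 0.094, 0.0796]
ee_rot: [[-0.714, 0.493, -0.497], [0.701, 0.507, -0.503], [0.004, -0.707, -0.707]]
wrist_force: [0.4, -0.1, -2.8]
gripper_width: 0.253
```

{"method": "jog_arm", "body": {"series": [[[0,0.0014,-0.0014],[0,0,0],0],[[0,0.0014,-0.0014],[0,0,0],0],[[0,0,0],[0,0,0],0]]}}

```text
time_s: 22.25
tcp_pos: [0.585, 0.0965, 0.079]
ee_rot: [[-0.714, 0.492, -0.498], [0.701, 0.506, -0.503], [0.005, -0.708, -0.706]]
wrist_force: [-1.2, -1.2, -4.3]
gripper_width: 0.248
```

{"method": "jog_arm", "body": {"series": [[[0,0.0014,-0.0014],[0,0,0],0],[[0,0.0014,-0.0014],[0,0,0],0],[[0,0,0],[0,0,0],0]]}}

```text
time_s: 22.62
tcp_pos: [0.5877, 0.0991, 0.0794]
ee_rot: [[-0.714, 0.493, -0.498], [0.7, 0.506, -0.503], [0.004, -0.708, -0.706]]
wrist_force: [-5.1, -5.8, -4.2]
gripper_width: 0.257
```

```bash
python3 -c "
from plan import *
rel('A')"
```

```text
A t 22.62 tip in gap mm [39.4  0.1  2.1] rot deg [0.28 0.07 0.08] F head [-7.7 -0.4 -4.2] w 22.3
```

The force builds from about 30 mm and reaches 7.7 N of drag at 39 mm, so A is the one. I'll push it home, watching the force.

{"method": "jog_arm", "body": {"series": [[[0,0.0014,-0.0014],[0,0,0],0],[[0,0.0014,-0.0014],[0,0,0],0],[[0,0,0],[0,0,0],0]]}}

```text
time_s: 23.0
tcp_pos: [0.5886, 0.0999, 0.0792]
ee_rot: [[-0.714, 0.492, -0.499], [0.7, 0.505, -0.505], [0.003, -0.71, -0.704]]
wrist_force: [-14.5, -13.5, 3.9]
gripper_width: 0.251
```

{"method": "jog_arm", "body": {"series": [[[0,0.0014,-0.0014],[0,0,0],0],[[0,0.0014,-0.0014],[0,0,0],0],[[0,0,0],[0,0,0],0]]}}

```text
time_s: 23.38
tcp_pos: [0.5908, 0.1021, 0.0791]
ee_rot: [[-0.714, 0.491, -0.499], [0.7, 0.504, -0.506], [0.003, -0.71, -0.704]]
wrist_force: [-18.0, -17.3, 7.3]
gripper_width: 0.251
```

{"method": "jog_arm", "body": {"series": [[[0,0.0014,-0.0014],[0,0,0],0],[[0,0.0014,-0.0014],[0,0,0],0],[[0,0,0],[0,0,0],0]]}}

```text
time_s: 23.75
tcp_pos: [0.5952, 0.1066, 0.0793]
ee_rot: [[-0.714, 0.492, -0.498], [0.7, 0.505, -0.504], [0.004, -0.709, -0.705]]
wrist_force: [-9.4, -9.4, -1.2]
gripper_width: 0.253
```

{"method": "jog_arm", "body": {"series": [[[0,0.0014,-0.0014],[0,0,0],0],[[0,0.0014,-0.0014],[0,0,0],0],[[0,0,0],[0,0,0],0]]}}

```text
time_s: 24.12
tcp_pos: [0.5981, 0.1094, 0.0793]
ee_rot: [[-0.714, 0.492, -0.498], [0.7, 0.505, -0.504], [0.004, -0.709, -0.706]]
wrist_force: [-8.5, -8.6, -0.3]
gripper_width: 0.251
```

```bash
python3 -c "
from plan import *
rel('A')"
```

```text
A t 24.12 tip in gap mm [54.  -0.   1.9] rot deg [0.26 0.14 0.06] F head [-12.1   0.   -0.3] w 21.8
```

{"method": "jog_arm", "body": {"series": [[[0,0.0014,-0.0014],[0,0,0],0],[[0,0.0014,-0.0014],[0,0,0],0],[[0,0,0],[0,0,0],0]]}}

```text
time_s: 24.5
tcp_pos: [0.6008, 0.1123, 0.0792]
ee_rot: [[-0.714, 0.492, -0.498], [0.701, 0.505, -0.504], [0.004, -0.709, -0.706]]
wrist_force: [-8.7, -8.5, -0.8]
gripper_width: 0.253
```

{"method": "jog_arm", "body": {"series": [[[0,0.0014,-0.0014],[0,0,0],0],[[0,0.0007,-0.0007],[0,0,0],0],[[0,0,0],[0,0,0],0]]}}

```text
time_s: 24.88
tcp_pos: [0.6029, 0.1144, 0.0792]
ee_rot: [[-0.714, 0.492, -0.498], [0.701, 0.505, -0.504], [0.004, -0.709, -0.706]]
wrist_force: [-8.8, -9.3, -0.9]
gripper_width: 0.248
```

{"method": "jog_arm", "body": {"series": [[[0,0.0007,-0.0007],[0,0,0],0],[[0,0.0007,-0.0007],[0,0,0],0],[[0,0,0],[0,0,0],0]]}}

```text
time_s: 25.25
tcp_pos: [0.6042, 0.1157, 0.0792]
ee_rot: [[-0.714, 0.492, -0.498], [0.7, 0.505, -0.504], [0.004, -0.709, -0.705]]
wrist_force: [-9.1, -9.0, -0.5]
gripper_width: 0.251
```

```bash
python3 -c "
from plan import *
rel('A')"
```

```text
A t 25.25 tip in gap mm [62.8  0.1  1.7] rot deg [0.27 0.15 0.06] F head [-12.9   0.1  -0.5] w 21.8
```

Nominally at 62.8 mm with a steady 13 N of drag. I'll take 1 mm steps to feel the back stop.

{"method": "jog_arm", "body": {"series": [[[0,0.0007,-0.0007],[0,0,0],0],[[0,0.0007,-0.0007],[0,0,0],0],[[0,0,0],[0,0,0],0]]}}

```text
time_s: 25.62
tcp_pos: [0.6056, 0.1172, 0.0792]
ee_rot: [[-0.714, 0.492, -0.498], [0.701, 0.505, -0.504], [0.004, -0.709, -0.705]]
wrist_force: [-8.9, -8.4, -0.5]
gripper_width: 0.251
```

{"method": "jog_arm", "body": {"series": [[[0,0.0007,-0.0007],[0,0,0],0],[[0,0,0],[0,0,0],0]]}}

```text
time_s: 25.88
tcp_pos: [0.6062, 0.1179, 0.0792]
ee_rot: [[-0.714, 0.492, -0.498], [0.7, 0.505, -0.504], [0.004, -0.709, -0.705]]
wrist_force: [-8.0, -9.4, -0.3]
gripper_width: 0.248
```

{"method": "jog_arm", "body": {"series": [[[0,0.0007,-0.0007],[0,0,0],0],[[0,0,0],[0,0,0],0]]}}

```text
time_s: 26.12
tcp_pos: [0.6069, 0.1186, 0.0792]
ee_rot: [[-0.714, 0.492, -0.498], [0.701, 0.505, -0.504], [0.004, -0.709, -0.705]]
wrist_force: [-8.6, -8.5, -1.1]
gripper_width: 0.254
```

{"method": "jog_arm", "body": {"series": [[[0,0.0007,-0.0007],[0,0,0],0],[[0,0,0],[0,0,0],0]]}}

```text
time_s: 26.38
tcp_pos: [0.6076, 0.1193, 0.0792]
ee_rot: [[-0.714, 0.492, -0.498], [0.701, 0.505, -0.504], [0.004, -0.709, -0.705]]
wrist_force: [-8.8, -8.7, -0.4]
gripper_width: 0.253
```

{"method": "jog_arm", "body": {"series": [[[0,0.0007,-0.0007],[0,0,0],0],[[0,0,0],[0,0,0],0]]}}

```text
time_s: 26.62
tcp_pos: [0.6083, 0.12, 0.0791]
ee_rot: [[-0.714, 0.492, -0.499], [0.701, 0.505, -0.504], [0.004, -0.709, -0.705]]
wrist_force: [-9.3, -9.7, -0.8]
gripper_width: 0.251
```

{"method": "jog_arm", "body": {"series": [[[0,0.0007,-0.0007],[0,0,0],0],[[0,0,0],[0,0,0],0]]}}

```text
time_s: 26.88
tcp_pos: [0.6087, 0.1204, 0.0791]
ee_rot: [[-0.714, 0.492, -0.499], [0.7, 0.505, -0.504], [0.004, -0.709, -0.705]]
wrist_force: [-10.4, -11.1, 0.4]
gripper_width: 0.251
```

{"method": "jog_arm", "body": {"series": [[[0,0.0007,-0.0007],[0,0,0],0],[[0,0,0],[0,0,0],0]]}}

```text
time_s: 27.12
tcp_pos: [0.6088, 0.1204, 0.0791]
ee_rot: [[-0.714, 0.492, -0.499], [0.7, 0.505, -0.505], [0.004, -0.71, -0.705]]
wrist_force: [-13.2, -13.3, 3.4]
gripper_width: 0.247
```

Run:
```python
from plan import *
rel('A')
a=cv2.cvtColor(capture("top"),cv2.COLOR_RGB2BGR)[100:250,180:380];b=cv2.cvtColor(capture("scene"),cv2.COLOR_RGB2BGR)[200:350,290:490]
cv2.imwrite("pics/p5.png",np.hstack([cv2.resize(a,(400,300),interpolation=2),cv2.resize(b,(400,300),interpolation=2)]))
s=sense();o,Rtg=tipoff();Rw=s['ee_rot']@Rtg
for L in[(.035,0,.046),(.035,.011,.046),(.035,-.011,.046),(-.035,0,.046)]:
    P=[tip(s)+Rw@(np.array(L)-[.13,0,0])];print(L,(proj("top",P)[0]-[180,100])*2,(proj("scene",P)[0]-[290,200])*2+[400,0])
```

```text
A t 27.12 tip in gap mm [69.3  0.2  1.5] rot deg [0.26 0.21 0.07] F head [-18.7  -0.    3.4] w 21.5
(0.035, 0, 0.046) [119.5284 137.9324] [607.1515 155.6253]
(0.035, 0.011, 0.046) [112.54   145.0266] [611.993 150.642]
(0.035, -0.011, 0.046) [126.5107 130.8443] [602.2734 160.6463]
(-0.035, 0, 0.046) [164.6539 181.3587] [566.2991 128.3557]
```

View pics/p5.png

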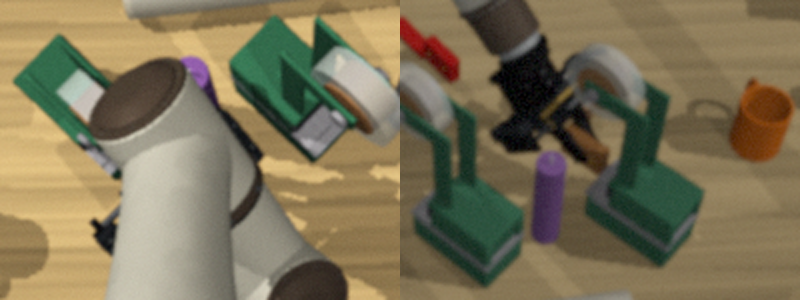

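The TCP has stopped and the force is rising from 13 to 19 N, so the blade is against the back stop. The handle front at p5 (607,155) matches the prediction, so the grip has not slipped, and the purple candle still stands. Releasing and backing out along the tool axis.

{"method": "jog_arm", "body": {"series": [[[0,0,0],[0,0,0],0.03],[[0,0,0],[0,0,0],0.04],[[0,0,0],[0,0,0],0.05],[[0,0,0],[0,0,0],0.05],[[0,0,0],[0,0,0],0.05]]}}

```text
time_s: 27.85
tcp_pos: [0.6117, 0.1233, 0.0802]
ee_rot: [[-0.714, 0.494, -0.497], [0.7, 0.507, -0.502], [0.004, -0.706, -0.708]]
wrist_force: [0.4, -0.2, -0.1]
gripper_width: 0.566
```

{"method": "jog_arm", "body": {"series": [[[0,-0.005,0],[0,0,0],0.05],[[0,-0.01,0],[0,0,0],0.05],[[0,-0.015,0],[0,0,0],0.05],[[0,-0.02,0],[0,0,0],0.05],[[0,-0.03,0],[0,0,0],0.05],[[0,-0.03,0],[0,0,0],0.05],[[0,-0.03,0],[0,0,0],0.05],[[0,-0.03,0],[0,0,0],0.05],[[0,-0.02,0],[0,0,0],0.05],[[0,0,0],[0,0,0],0.05]]}}

```text
time_s: 29.1
tcp_pos: [0.5176, 0.026, 0.2161]
ee_rot: [[-0.713, 0.497, -0.495], [0.701, 0.506, -0.502], [0.001, -0.705, -0.709]]
wrist_force: [0.3, 0.9, 0.5]
gripper_width: 0.578
```

Run:
```python
from plan import *
s=sense();print(s['time_s'],s['tcp_pos'],s['wrist_force'],s['gripper_width'])
a=cv2.cvtColor(capture("top"),cv2.COLOR_RGB2BGR)[90:270,180:360];b=cv2.cvtColor(capture("scene"),cv2.COLOR_RGB2BGR)[200:380,290:470]
cv2.imwrite("pics/p6.png",np.hstack([cv2.resize(a,(400,400),interpolation=2),cv2.resize(b,(400,400),interpolation=2)]))
for x in(.052,.065):
    P=pose(H['A'],[(x-.095,0,.106),(x-.165,0,.106)]);print(x,((proj("top",P)-[180,90])*400/180).round(),((proj("scene",P)-[290,200])*400/180+[400,0]).round())
```

```text
29.1 [0.5176 0.026  0.2161] [0.3365 0.8505 0.4947] 0.5776046520660151
0.052 [[146. 188.]
 [196. 236.]] [[619. 166.]
 [574. 136.]]
0.065 [[136. 179.]
 [186. 227.]] [[627. 172.]
 [582. 142.]]
```

View pics/p6.png

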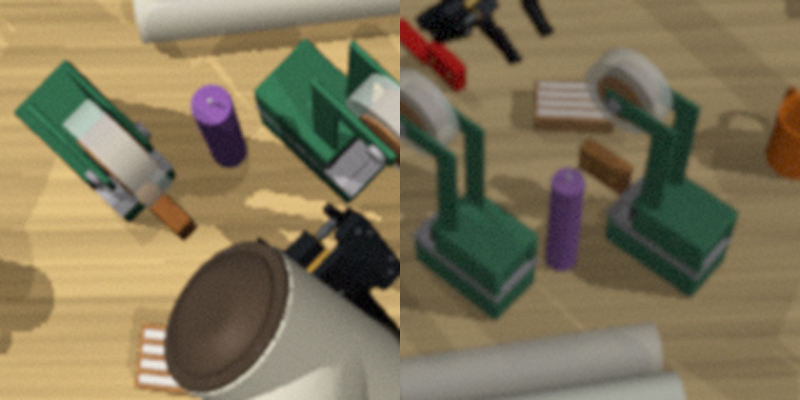

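The handle's end at scene (582,142) and top (188,230) matches the fully home prediction. The gauge is level, the candle and tray are standing, and the gripper is clear.

```bash
python3 -c "
from station import *
print(finish_job())"
```

```text
the job is handed in; nothing more can be done
None
```

I picked up the feeler gauge and left its blade pushed home in the head that drags, then let go, backed away and handed the job in at about 29 s. The hand-in reports no verdict, so this rests on my own checks.

Heads are named by where they stand seen from the robot; I did not match them to the numbers 1 to 3.

| Head | What I felt |
|---|---|
| Robot's right | The blade ran to about 50 mm with no drag, so this one is loose. I stopped there, short of the back stop. |
| Robot's left | The ramp took hold from about 30 mm, then a steady 12–13 N of drag to the back stop. The blade is in this one. |
| Middle | Not tried. It is the tight one by elimination. |

**Last checks:**
- **Blade position:** the final pictures show the handle where a fully home blade puts it, and the gauge looks level. The shoe's lift could not be seen.
- **Surroundings:** the gripper is clear, with wrist force under 1 N. The purple candle and the tray stand where they were, and the visible edge of the mug looks unmoved. The white candle was not in the last pictures.

**Disagreements:**
- **Entry force:** it peaked at about 25 N by the wrist reading, above the 20 N given but well under the 60 N limit.
- **Depth:** the stop was felt at a nominal 69 mm instead of 65 mm, which fits the 2–4 mm error in my camera measurements.

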